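Open the blue-lidded bun box on the bread counter

TASK

Open the white bun box that has the blue lid: take the lid by its tab, raise it over the lip at the end of the box nearer the robot, slide it out along its grooves, and set it down gently, tab up, flat in the middle of the wooden serving board, either way round. Leave the orange-lidded box shut.

Things in the scene. Friction and masses are not known exactly. Their poses are not given: they have to be found in the camera images.
- blue_grip (a point): Grip tab of the loose blue lid (about 150 g): in mm a plate 130 (x) x 112 (y) x 6 thick; amid it a tab 12 thick (x) x 50 wide (y), rising 50 above the plate. Point: middle of the tab, 41 above the plate's underside, 15 below the tab's top; 101 above the box's underside when shut. x along the slide, as the box's x; z up.
- blue_box: White bun box, fixed, in mm 150 (x) x 140 (y) x 98 high; origin: centre of underside. Its -x end, towards the robot (yaw within 0.25 rad), has a lip 70 high; +x end closed, 98 high. Lid rests on ledges 60 high, 6 loose each side, under side overhangs (underside at 92, opening 88 wide). Raised 18 (11 to 25 will do) it passes lip and overhangs; it is free after 140 of travel along the box's -x.
- board: Fixed pale wooden serving board, in mm 170 (x) x 150 (y) x 12 thick, flat on the table, with a flat paddle handle 36 wide reaching 85 further at its near (-x) end, towards the robot. Origin: centre of the underside of the 170 x 150 part.
- orange_grip (a point): The same point on the tab of the orange lid, equal in size to the blue one, shut on a second box like the blue-lidded one. To be left alone.
There are look-alikes about, which are no part of the job. What is meant by the part that bears blue_grip is not green, and is the larger of those in its own colour.

How it is judged (in metres and radians):
On the way, in this order (a step that is already met when the one before it is completed fails the run):
1. the blue lid is raised in its grooves while still over the box (grip point at least 5 mm above its shut height) (z of blue_grip in the frame of blue_box above 0.106 m and x of blue_grip in the frame of blue_box above -0.03 m), for 0.05 s.
2. the blue lid is drawn out over the lip, along the grooves (at least 90 mm along the box's -x, less than 50 mm above its shut height) (x of blue_grip in the frame of blue_box below -0.09 m and y of blue_grip in the frame of blue_box between -0.03 and 0.03 m and z of blue_grip in the frame of blue_box between 0.09 and 0.151 m), for 0.05 s.
3. the blue lid is lowered to within 15 mm of the board while still held, not dropped (horizontal distance between blue_grip and board below 0.045 m and z of blue_grip in the frame of board below 0.068 m and contact force between the fingers and blue_lid above 1 N).
At the end, for the whole second after the job is handed in: The blue lid lies at rest, flat (within 7 degrees) and tab up on the wooden board, its middle within 40 mm of the board's middle, released; the orange lid is within 15 mm of where it was (horizontal distance between blue_grip and board below 0.04 m and z of blue_grip in the frame of board between 0.047 and 0.059 m and angle between blue_grip's own z axis and vertical below 0.12 rad and linear speed of blue_lid below 0.02 m/s and distance of orange_grip from where it was at the start of the episode below 0.015 m); the robot touches nothing.
It fails at once if the orange lid is moved by more than 15 mm (distance of orange_grip from where it was at the start of the episode above 0.015 m).
It also fails if it takes over 48 s, if anything falls off the work surface, if the arm or the gripper's body presses on something with over 40 N, if the wrist force passes 120 N, or if a joint passes its speed limit or range.

ROBOT

A 6-joint arm with a two-finger parallel gripper is mounted at the origin on the work surface. World frame = base frame: x ahead of the robot, y to its left, z up, the work surface at z = 0. Lengths are in mm, angles in degrees, forces in N, time in s.
With the tool pointing down it reaches from about 300 to 850 mm from the base axis. Payload 4.2 kg.
Tool frame: the origin (TCP) lies midway between the tips of the shut fingers; the grasp point (between the pads) lies 19 mm behind it; z points along the fingers, x is the direction in which the jaws open and shut, and the axes are right-handed (so a half turn about z gives the same grasp; the last joint's range is limited). The gripper opens to 91 mm and grips with 3 to 60 N. Pads are 32 mm wide; open, the fingers measure 118 mm over their backs; the gripper's body (76 mm by 178 mm) begins 60 mm behind the grasp point.
Start: joints at [67.953, 18.312, 89.639, -0, 72.044, -1.146], TCP at [205.142, 537.178, 213.976] pointing down, gripper open.
Joint ranges: [-177.97, 177.97], [-48.28, 115.42], [12.27, 149.76], [-77.06, 257.06], [2.81, 150.46], [-146.56, 146.56]. Speed limits (degrees/s): [147.25, 147.25, 180, 180, 180, 180].

INTERFACE

Orientations are given as [roll, pitch, yaw] about the fixed x, y, z axes, in that order (R = Rz(yaw) Ry(pitch) Rx(roll)).
In Python, from workcell import monitor, vision, job, models gives the robot as it stands.
- The arm moves only by the shell command python3 -m creep 'ROWS' [FORCE]. ROWS is text: rows parted by semicolons, each of 7 numbers parted by spaces: the shift along the world's x, y, z in cm, then the turn, a rotation vector about the world's x, y, z in rad, then the gripper's target within -1 to 1 (shut at 1, half-way at 0, fully open at -1). In form: tx ty tz ax ay az hand; .... A call has 1 to 12 rows; each row shifts and turns the pose as measured when the row begins; what a row does not reach is not made up. A row lasts 1/12 s, in which the tool goes at most 41.7 mm and 7.16 degrees, less where a joint would pass 70% of its speed; a pose out of reach is approached as far as the arm can. A call is refused whole if a number of a shift passes 4.17 or a number of a turn 0.125, either way. A call with a gripper value outside its range is refused whole. The fingers move at their own pace and stop on an object; FORCE is the grip in N (left out, the last holds). Time passes only in rows, so rows that do not move let the fingers close. It gives the time, the measured TCP pose, the force and the opening at its end, in the units of the state.
- monitor.state(): the state, without advancing time (a new reading comes with each control period).
- vision.grab_frame(name): name is "scene" or "top" or "wrist"; returns a dict with "img" (480x640x3 uint8, red, green, blue), "mtx" (3x3 intrinsics, pixels), "view" (4x4, takes a point from world to camera coordinates). Camera axes: x right, y down, z forward; pixel columns grow to the right and rows downward; lengths in mm; the calibration is good to about 2 mm. A picture is of the moment at which its call begins. There is no depth.
- job.job_done(): hands the job in, once; it reports no verdict.
Trained networks look in the newest picture that a camera, given by its name, has taken for a name from the list of things; names that differ only in an ending like _2 or _b are one class to them, and where a whole thing is asked for, a point or a joint stands for the part that bears it (a point fixed in the world has none). Each returns a list of dicts, best first, with "confidence" (0 to 1); they miss things now and then, are a little off and sometimes report something else, mostly with a low value. They report only what shows in the picture. A call takes as long as a camera call. They do not tell look-alikes from the thing itself.
- models.search_frame(camera, query): "rect" ([left, top, right, bottom] in pixels, round what is visible of it).
- models.mark_of(camera, query): "at" ([column, row] in pixels: a listed point, or the origin of a listed thing).
The state is a dict: "time_s": time; "qpos": joint angles; "qvel": joint speeds; "effort": joint torques, N m; "ee_pos": TCP position; "ee_rot": TCP orientation; "force": force on the tool from outside, world axes, zero at the start; "torque": the same for the moment, N m; "gripper_width": finger opening in mm.
Only numpy, scipy, OpenCV 4.12 (cv2) and the standard library are available. Lean on these libraries where they do the work, as an engineer would, in place of code of your own. Each camera call takes 0.05 s, during which the arm holds its last target.

## Working session

There is one attempt and no reset: what is moved stays moved. The work goes in short steps, Python scripts to look and compute and a shell command to move; the robot and the scene stay as the last step left them, time stands still between calls to the robot, and variables do not carry over. Pictures are saved under pics/ and viewed, and the job is handed in when it is done.

```bash
mkdir -p pics
python3 - <<'E'
from workcell import monitor, vision, job, models
import cv2,numpy as np
for n in ["scene","top"]:
    f=vision.grab_frame(n); cv2.imwrite(f"pics/a_{n}.png",f["img"][:,:,::-1])
    print(n,f["mtx"].round(1).tolist(),f["view"].round(3).tolist())
    for q in ["blue_grip","blue_box","board","orange_grip"]:
        print(q,[(np.round(d["at"]).tolist(),round(d["confidence"],2)) for d in models.mark_of(n,q)][:5])
print(monitor.state())
E
```

```text
scene [[535.9, 0.0, 317.5], [0.0, 535.9, 238.9], [0.0, 0.0, 1.0]] [[-0.334, 0.942, -0.022, 158.904], [0.571, 0.184, -0.8, -213.251], [-0.75, -0.28, -0.6, 1361.616], [0.0, 0.0, 0.0, 1.0]]
blue_grip [([407.0, 221.0], 0.84), ([278.0, 283.0], 0.77), ([300.0, 248.0], 0.57)]
blue_box [([283.0, 332.0], 0.59)]
board [([459.0, 366.0], 0.78)]
orange_grip [([121.0, 256.0], 0.85)]
top [[586.0, 0.0, 314.8], [0.0, 586.0, 247.1], [0.0, 0.0, 1.0]] [[0.011, -1.0, 0.015, -20.967], [-0.998, -0.012, -0.07, 507.558], [0.07, -0.015, -0.997, 1188.047], [0.0, 0.0, 0.0, 1.0]]
blue_grip [([326.0, 274.0], 0.9), ([242.0, 332.0], 0.86), ([311.0, 176.0], 0.57)]
blue_box []
board [([170.0, 194.0], 0.59)]
orange_grip [([449.0, 170.0], 0.66)]
{'time_s': 0.5, 'qpos': array([ 6.79540360e+01,  1.83126319e+01,  8.96429327e+01, -8.57513109e-04,
        7.20454175e+01, -1.14742062e+00]), 'qvel': array([-0.04966124, -0.04969448, -0.12373033, -0.00800872,  0.06276689,
       -0.013087  ]), 'effort': array([-2.19924004e-06, -4.11995673e+01, -2.32042176e+01,  7.26365461e-02,
        3.84508318e-02, -2.18906587e-05]), 'ee_pos': array([205.11936154, 537.14327137, 213.94188533]), 'ee_rot': array([1.79999204e+02, 9.98335490e-04, 6.91017210e+01]), 'force': array([-0.22267168, -0.13874118,  0.77989387]), 'torque': array([-0.00462124, -0.02294721, -0.03788199]), 'gripper_width': 90.93725429452617}
```

View pics/a_scene.png

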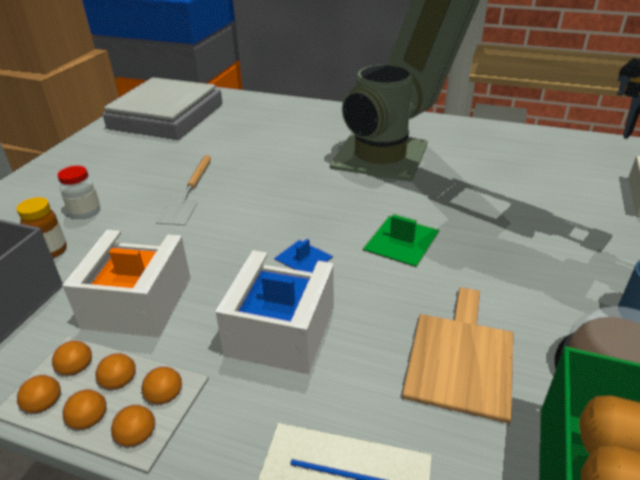

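View pics/a_top.png

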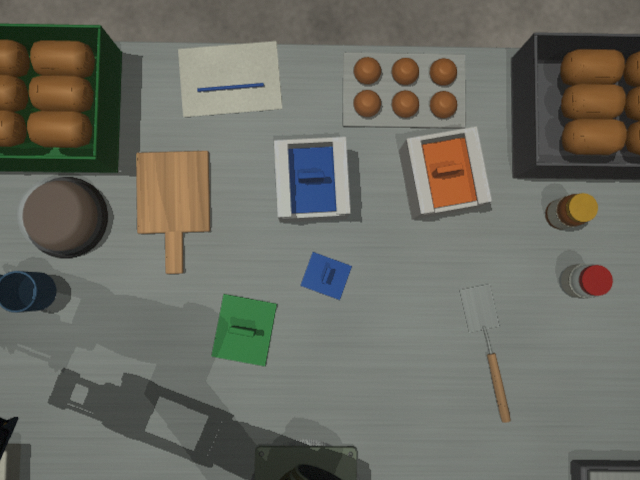

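Run:
```python
import cv2
t=cv2.imread("pics/a_top.png"); s=cv2.imread("pics/a_scene.png")
a=cv2.resize(t[120:240,262:362],None,fx=5,fy=5,interpolation=cv2.INTER_CUBIC); cv2.imwrite("pics/b1.png",a)
a=cv2.resize(s[235:375,205:345],None,fx=4,fy=4,interpolation=cv2.INTER_CUBIC); cv2.imwrite("pics/b2.png",a)
a=cv2.resize(t[140:280,120:230],None,fx=4,fy=4,interpolation=cv2.INTER_CUBIC); cv2.imwrite("pics/b3.png",a)
```

```text
(no output)
```

View pics/b1.png

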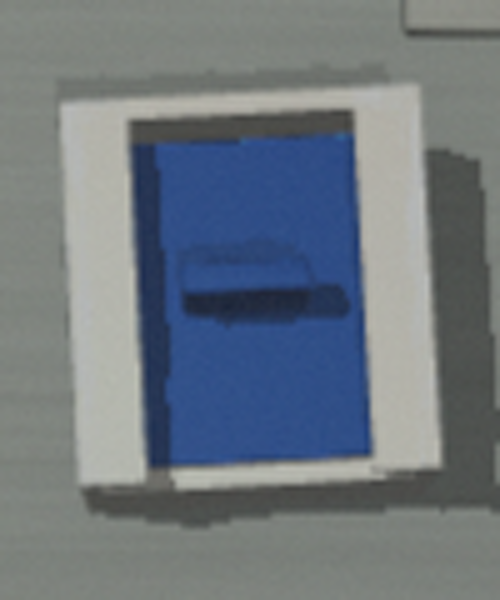

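View pics/b2.png

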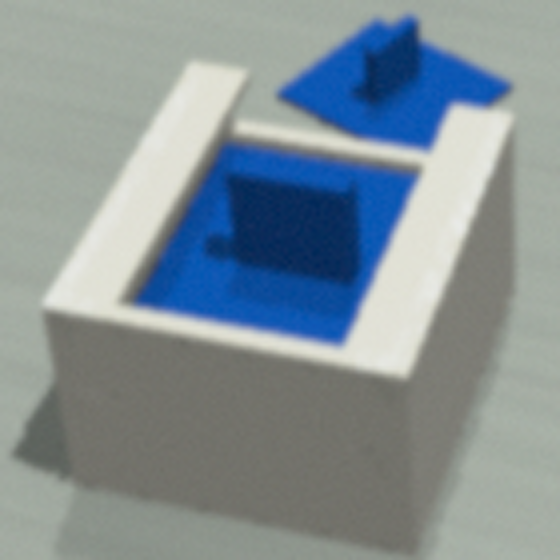

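View pics/b3.png

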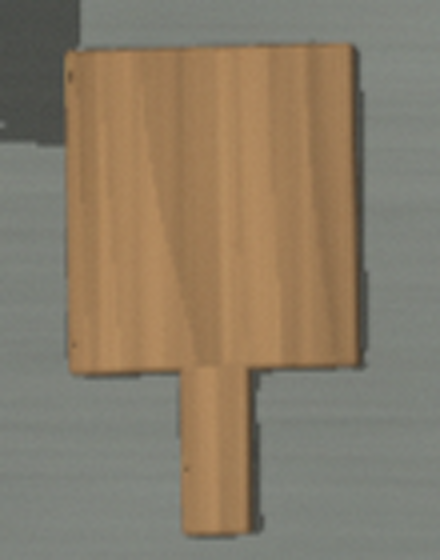

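```bash
cat > h.py <<'E'
import numpy as np,cv2
from workcell import monitor, vision, job, models
K={"scene":np.array([[535.9,0,317.5],[0,535.9,238.9],[0,0,1]]),"top":np.array([[586.,0,314.8],[0,586,247.1],[0,0,1]])}
def bp(f,uv,z):
    V=f["view"];R=V[:3,:3];c=-R.T@V[:3,3]
    d=R.T@np.linalg.inv(f["mtx"])@np.array([uv[0],uv[1],1.]);return c+d*(z-c[2])/d[2]
def pj(f,P):
    V=f["view"];p=np.asarray(P)@V[:3,:3].T+V[:3,3];q=p@f["mtx"].T;return q[:,:2]/q[:,2:]
def fit(obj,pts): # 2d rigid
    o=obj.mean(0);p=pts.mean(0);H=(obj-o).T@(pts-p)
    a=np.arctan2(H[0,1]-H[1,0],H[0,0]+H[1,1]);R=np.array([[np.cos(a),-np.sin(a)],[np.sin(a),np.cos(a)]])
    t=p-R@o;return t,np.degrees(a),(pts-(obj@R.T+t))
E
python3 - <<'E'
from h import *
T=vision.grab_frame("top");S=vision.grab_frame("scene")
for f in(T,S): print("cam",-f["view"][:3,:3].T@f["view"][:3,3])
b=np.array([(60,101),(420,84),(441,468),(80,487)])/5+[262,120]
P=np.array([bp(T,u,98)[:2] for u in b]);o=np.array([(75,70),(75,-70),(-75,-70),(-75,70)])
print("box",fit(o,P))
b=np.array([(66,52),(355,44),(361,366),(71,373)])/4+[120,140]
Q=np.array([bp(T,u,12)[:2] for u in b]);ob=np.array([(85,75),(85,-75),(-85,-75),(-85,75)])
print("board",fit(ob,Q))
# scene box corners top: far(+x) is nearest the scene camera
b=np.array([(45,305),(408,378),(513,112),(193,62)])/4+[205,235]
P2=np.array([bp(S,u,98)[:2] for u in b]);o2=np.array([(75,-70),(75,70),(-75,70),(-75,-70)]);print(fit(o2,P2))
# tab
t,a,_=fit(o,P);a=np.radians(a);R=np.array([[np.cos(a),-np.sin(a)],[np.sin(a),np.cos(a)]])
for x in(-4,0,4):
  c=[(x+sx*6,sy*25,116) for sx,sy in((1,1),(1,-1),(-1,-1),(-1,1))]
  c=np.array(c);c[:,:2]=c[:,:2]@R.T+t;print(x,((pj(T,c)-[262,120])*5).round(),((pj(S,c)-[205,235])*4).round())
for n,f,l in(("top",T,([311,176])),("scene",S,([278,283]))): print(bp(f,l,101))
E
```

```text
cam [ 423.50771226    2.15295019 1220.71577389]
cam [1195.54040321  270.83082284  649.66075379]
box (array([638.61001075,  -7.56342076]), np.float64(3.6476301576463332), array([[ 0.55799252,  0.16365145],
       [ 0.39890919, -0.12853487],
       [-0.38046938,  0.27433077],
       [-0.57643233, -0.30944734]]))
board (array([619.40619847, 279.06413079]), np.float64(2.408443225462215), array([[-0.88529722,  0.15127244],
       [-0.84562971,  0.13514282],
       [ 0.42059454,  0.29094588],
       [ 1.31033238, -0.57736113]]))
(array([639.36120306,  -4.48899621]), np.float64(3.8177502721065295), array([[-0.92039371,  0.52886277],
       [ 0.60742077, -0.31629992],
       [-0.26219042, -1.10893682],
       [ 0.57516335,  0.89637396]]))
-4 [[186. 273.]
 [315. 267.]
 [317. 298.]
 [189. 304.]] [[341. 180.]
 [219. 159.]
 [229. 139.]
 [350. 160.]]
0 [[187. 263.]
 [315. 257.]
 [315. 288.]
 [186. 294.]] [[337. 187.]
 [214. 166.]
 [227. 146.]
 [348. 167.]]
4 [[184. 255.]
 [313. 246.]
 [315. 278.]
 [186. 284.]] [[336. 193.]
 [212. 173.]
 [223. 153.]
 [344. 174.]]
[639.61185238  -5.42847034 101.        ]
[635.45025628  -5.44043255 101.        ]
```

```bash
python3 -m creep '2.55 -3.2 0.1 0 0 -0.114 -1;2.55 -3.2 0.1 0 0 -0.114 -1;2.55 -3.2 0.1 0 0 -0.114 -1;2.55 -3.2 0.1 0 0 -0.114 -1;2.55 -3.2 0.1 0 0 -0.114 -1;2.55 -3.2 0.1 0 0 -0.114 -1;2.55 -3.2 0.1 0 0 -0.114 -1;2.55 -3.2 0.1 0 0 -0.114 -1;2.55 -3.2 0.1 0 0 -0.114 -1;2.55 -3.2 0.1 0 0 -0.114 -1;2.55 -3.2 0.1 0 0 0 0;2.55 -3.2 0.1 0 0 0 0' 20
```

```text
time_s: 1.6
ee_pos: [511.0, 148.3, 227.3]
ee_rot: [-179.7, -0.5, 1.2]
force: [0.6, 1.0, 0.2]
gripper_width: 80.7
```

```bash
python3 -m creep '2.3 -3 0 0 0 0.04 0;2.3 -3 0 0 0 0 0;2.3 -3 0 0 0 0 0;2.3 -3 0 0 0 0 0;2 -2.5 0 0 0 0 0;0 0 0 0 0 0 0'
python3 - <<'E'
from h import *
f=vision.grab_frame("wrist");cv2.imwrite("pics/c_w.png",f["img"][:,:,::-1]);print(f["view"].round(3).tolist(),f["mtx"].tolist())
s=monitor.state();print(s["ee_pos"],s["ee_rot"])
E
```

```text
time_s: 2.1
ee_pos: [631.6, -12.0, 227.7]
ee_rot: [-179.9, -0.7, 3.2]
force: [-0.3, 0.4, -0.8]
gripper_width: 45.8
[[0.998, 0.055, 0.013, -632.398], [0.05, -0.967, 0.251, -74.658], [0.027, -0.25, -0.968, 383.437], [0.0, 0.0, 0.0, 1.0]] [[377.0012320295334, 0.0, 319.0534319335245], [0.0, 377.0012320295334, 243.74127681649892], [0.0, 0.0, 1.0]]
[629.9504322  -10.01066332 227.63319867] [-179.7468232    -0.63441877    3.24656283]
```

View pics/c_w.png

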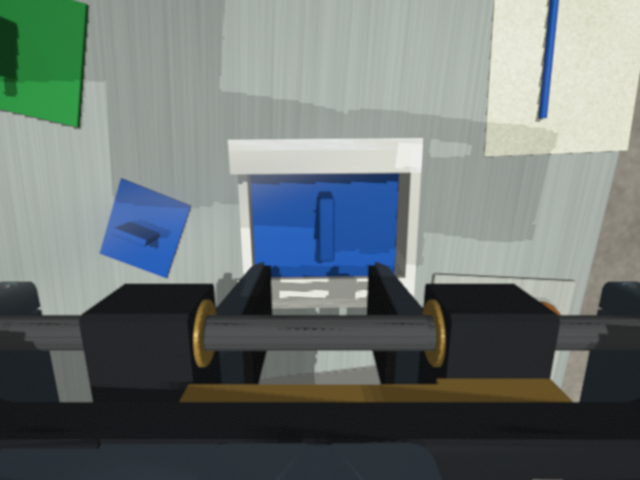

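Run:
```python
from h import *
f=vision.grab_frame("wrist");im=f["img"][:,:,::-1]
cv2.imwrite("pics/c_z.png",cv2.resize(im[130:285,225:425],None,fx=4,fy=4,interpolation=cv2.INTER_CUBIC))
s=monitor.state();print(s["ee_pos"],s["ee_rot"])
for u in((319,195),(332,196),(333,262),(318,262)):print(bp(f,u,116))
for u in((250,176),(397,178),(397,276),(252,277)):print(bp(f,u,66))
```

```text
[628.68661065  -8.10527001 227.80493475] [-179.67796536   -0.57687873    3.34152162]
[628.58181464  25.55291527 116.        ]
[638.3547012   25.33621165 116.        ]
[642.47181515 -26.24281956 116.        ]
[630.73074013 -26.85867713 116.        ]
[568.71926066  32.61733876  66.        ]
[696.70927935  37.95014266  66.        ]
[706.4191359  -52.04930927  66.        ]
[571.54564619 -60.04315438  66.        ]
```

View pics/c_z.png

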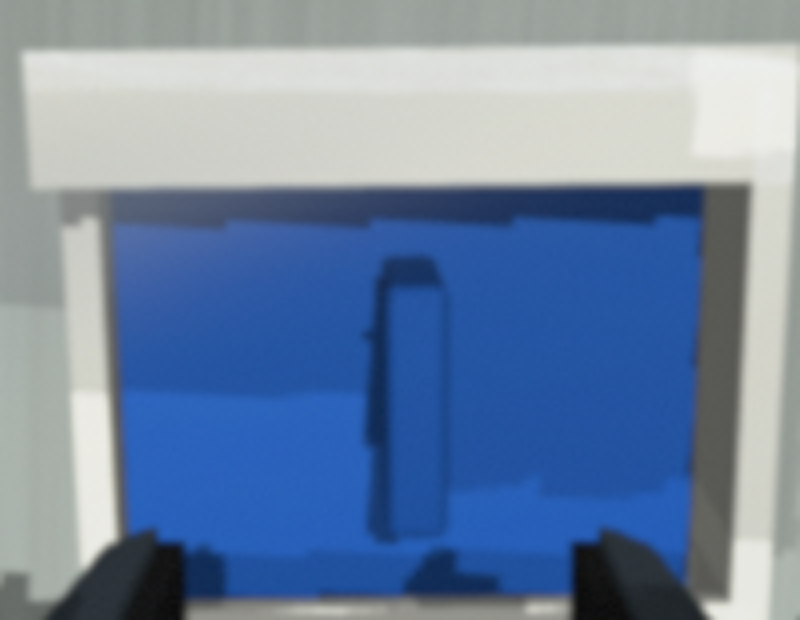

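Run:
```python
from h import *
f=vision.grab_frame("wrist")
s=monitor.state();print(s["ee_pos"],s["ee_rot"],s["force"])
P=np.array([bp(f,np.array(u)/4+[225,130],116)[:2] for u in((388,285),(444,285),(447,535),(388,535))])
o=np.array([(-6,25),(6,25),(6,-25),(-6,-25)]);print(P,fit(o,P))
```

```text
[628.00128729  -6.90077658 228.03828573] [-179.65754691   -0.56463325    3.43039095] [ 0.76283045  0.0512526  -0.40685244]
[[629.66750468  22.97847226]
 [640.19137843  23.56954325]
 [644.15917919 -25.51731807]
 [632.59343214 -26.1458399 ]] (array([636.65287361,  -1.27878562]), np.float64(3.971421640092244), array([[ 0.73169573, -0.26715676],
       [-0.71561516, -0.50719249],
       [-0.21075908,  0.28588218],
       [ 0.19467851,  0.48846707]]))
```

```bash
python3 -m creep '0.45 0.3 -2 -0.006 0.01 0.01 0;0.4 0.26 -2 0 0 0 0;0 0 -1 0 0 0 0;0 0 0 0 0 0 0'
```

```text
time_s: 2.58
ee_pos: [633.9, 4.3, 179.3]
ee_rot: [-179.9, -0.1, 4.3]
force: [-0.5, -1.3, -0.2]
gripper_width: 45.3
```

```bash
python3 -m creep '0.28 -0.5 -1 0 0 -0.004 0;0 0 -1 0 0 0 0;0 0 -1 0 0 0 0;0 0 0 0 0 0 0;0 0 0 0 0 0 0'
```

```text
time_s: 3.0
ee_pos: [635.8, 1.3, 149.0]
ee_rot: [-179.9, -0.2, 4.3]
force: [0.2, 1.0, 0.2]
gripper_width: 45.6
```

```bash
python3 -m creep '0.1 -0.25 -1.5 0 0 -0.004 0;0 0 -1.5 0 0 0 0;0 0 -1.5 0 0 0 0;0 0 -1.3 0 0 0 0;0 0 -0.6 0 0 0 0;0 0 0 0 0 0 0;0 0 0 0 0 0 0'
python3 - <<'E'
from h import *
f=vision.grab_frame("wrist");cv2.imwrite("pics/d_w.png",f["img"][:,:,::-1])
s=monitor.state();print(s["ee_pos"],s["ee_rot"],s["force"])
E
```

```text
time_s: 3.58
ee_pos: [639.6, -2.2, 86.9]
ee_rot: [-179.9, -0.7, 4.0]
force: [0.3, 0.3, 0.3]
gripper_width: 45.9
[639.67866806  -2.13979519  87.0688006 ] [-179.92246868   -0.75714663    3.97738373] [-0.03305826  0.17264779  0.34938592]
```

View pics/d_w.png

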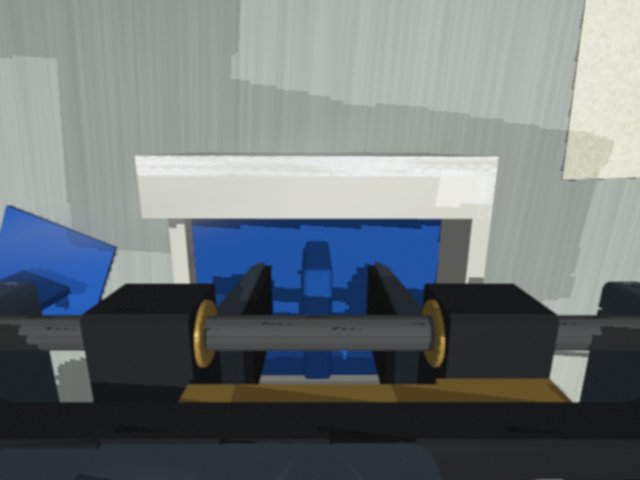

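```bash
python3 -m creep '-0.2 0 -0.5 0 0.012 0 0;0 0 0 0 0 0 0.3;0 0 0 0 0 0 1;0 0 0 0 0 0 1;0 0 0 0 0 0 1;0 0 0 0 0 0 1;0 0 0 0 0 0 1;0 0 0 0 0 0 1' 25
```

```text
time_s: 4.3
ee_pos: [639.3, -2.2, 85.5]
ee_rot: [-179.9, -0.3, 4.0]
force: [-0.2, 1.1, -1.7]
gripper_width: 11.7
```

```bash
python3 -m creep '0 0 0.6 0 0 0 1;0 0 0.6 0 0 0 1;0 0 0.6 0 0 0 1;0 0 0 0 0 0 1;0 0 0 0 0 0 1'
```

```text
time_s: 4.72
ee_pos: [639.2, -2.1, 105.1]
ee_rot: [-179.9, -0.3, 4.0]
force: [-0.5, 0.0, -1.4]
gripper_width: 12.3
```

Run:
```python
from h import *
f=vision.grab_frame("scene");cv2.imwrite("pics/e_s.png",cv2.resize(f["img"][200:380,180:420,::-1],None,fx=3,fy=3))
s=monitor.state();print(s["ee_pos"],s["ee_rot"],s["force"])
```

```text
[639.43209793  -2.13860513 105.23603145] [-179.90132129   -0.35243424    3.97925481] [ 0.94755103 -0.46456639 -0.89640208]
```

View pics/e_s.png

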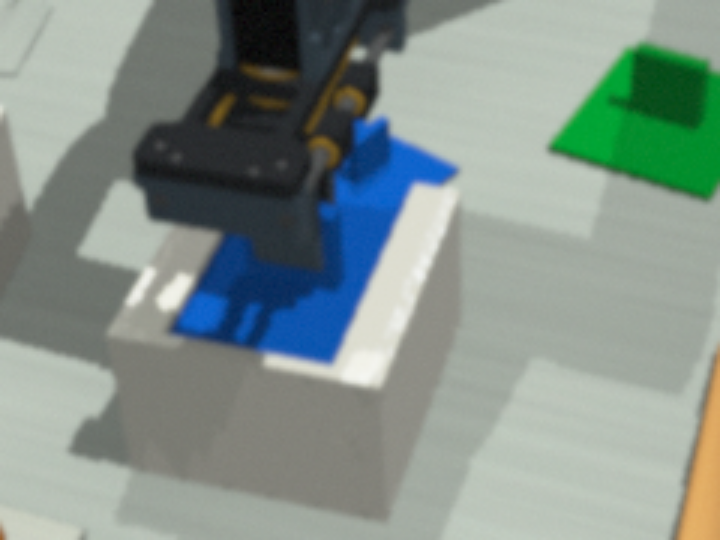

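```bash
python3 -m creep '-0.5 -0.03 0 0 0 0 1;-1 -0.065 0 0 0 0 1;-1 -0.065 0 0 0 0 1;-1 -0.065 0 0 0 0 1;-0.5 -0.03 0 0 0 0 1;0 0 0 0 0 0 1'
```

```text
time_s: 5.27
ee_pos: [593.5, -4.9, 103.9]
ee_rot: [-179.9, -0.1, 4.0]
force: [1.2, 0.3, -1.4]
gripper_width: 12.0
```

Smooth, no contact. Continue, correcting height slightly.

```bash
python3 -m creep '-1 -0.065 0.1 0 0 0 1;-1.2 -0.08 0 0 0 0 1;-1.2 -0.08 0 0 0 0 1;-1.2 -0.08 0 0 0 0 1;-1.2 -0.08 0.05 0 0 0 1;-1.2 -0.08 0 0 0 0 1;-1 -0.08 0.05 0 0 0 1;-1 -0.07 0 0 0 0 1;-0.6 -0.05 0 0 0 0 1;0 0 0 0 0 0 1'
```

```text
time_s: 6.1
ee_pos: [493.2, -11.8, 106.0]
ee_rot: [-179.9, -0.3, 4.0]
force: [0.4, 0.3, -1.5]
gripper_width: 11.8
```

```bash
python3 -m creep '-1 -0.07 0 0 0 0 1;-1 -0.07 0.5 0 0 0 1;0 0 1.5 0 0 0 1;0 0 2 0 0 0 1;0 1 2 0 0 0 1;0.5 2 1 0 0 0 1;1 2 0.3 0 0 0 1;1 2 0 0 0 0 1;1 2 0 0 0 0 1;1 2 0 0 0 0 1;1 2 0 0 0 0 1;1 2 0 0 0 0 1'
```

```text
time_s: 7.1
ee_pos: [532.0, 138.7, 187.1]
ee_rot: [-179.9, -0.4, 3.6]
force: [0.6, -1.1, -0.6]
gripper_width: 11.8
```

Run:
```python
from h import *
s=monitor.state();p=s["ee_pos"];print(p,s["ee_rot"],np.array([619.4,279.])-p[:2],s["gripper_width"],s["force"])
```

```text
[531.99776639 138.73433308 187.09602699] [-179.92976236   -0.41197618    3.61112535] [ 87.40223361 140.26566692] 11.792518476778525 [ 0.56626416 -1.10706237 -0.60619647]
```

```bash
python3 -m creep '1.2 2 -0.5 0 0 0 1;1.2 2 -1 0 0 0 1;1.2 2 -1 0 0 0 1;1.2 2 -1 0 0 0 1;1.2 2 -1 0 0 0 1;1.2 2 -1 0 0 0 1;0.6 1 -0.5 0 0.006 0 1;0 0 0 0 0 0 1;0 0 0 0 0 0 1'
python3 - <<'E'
from h import *
for n in("scene","top"):
  f=vision.grab_frame(n);cv2.imwrite(f"pics/g_{n}.png",f["img"][:,:,::-1])
s=monitor.state();print(s["ee_pos"],s["ee_rot"],s["force"])
E
```

```text
time_s: 7.85
ee_pos: [611.7, 277.8, 127.1]
ee_rot: [-179.9, -0.2, 3.9]
force: [-0.5, 0.8, -1.1]
gripper_width: 12.4
[611.65000574 277.19421213 127.72892681] [-179.85292152   -0.26852611    3.81901491] [-1.21148417  0.13724174 -0.88579063]
```

View pics/g_scene.png

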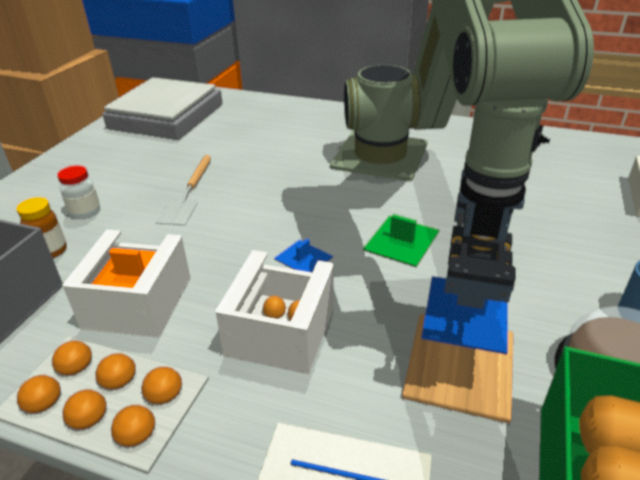

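View pics/g_top.png

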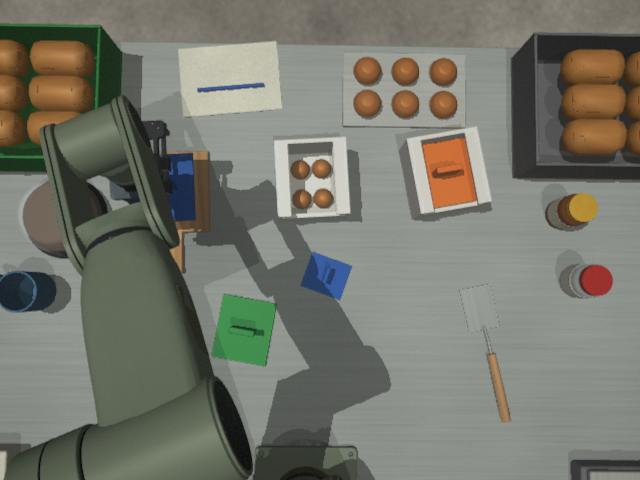

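```bash
python3 -m creep '0.4 0.1 -1 0 0 0 1;0.3 0.1 -1.2 0 0 0 1;0 0 -1.2 0 0 0 1;0 0 -1.2 0 0 0 1;0 0 -1 0 0 0 1;0 0 -0.7 0 0.004 0 1;0 0 -0.4 0 0 0 1;0 0 0 0 0 0 1;0 0 0 0 0 0 1'
```

```text
time_s: 8.7
ee_pos: [618.8, 273.2, 57.4]
ee_rot: [-179.9, -0.1, 3.5]
force: [0.6, -0.1, -1.4]
gripper_width: 12.1
```

```bash
python3 -m creep '0 0.4 -0.4 0 0 0 1;0 0.1 -0.4 0 0 0 1;0 0 -0.4 0 0 0 1;0 0 -0.2 0 0 0 1;0 0 0 0 0 0 1;0 0 0 0 0 0 1'
```

```text
time_s: 9.2
ee_pos: [620.0, 279.6, 43.9]
ee_rot: [-179.8, -0.3, 3.5]
force: [-0.3, -0.7, -1.0]
gripper_width: 11.9
```

```bash
python3 -m creep '0 0 -0.2 -0.003 0.005 0 1;0 0 -0.2 0 0 0 1;0 0 -0.15 0 0 0 1;0 0 0 0 0 0 1;0 0 0 0 0 0 1'
```

```text
time_s: 9.62
ee_pos: [620.3, 279.7, 38.3]
ee_rot: [-179.9, -0.1, 3.5]
force: [-0.3, 0.1, -1.5]
gripper_width: 11.8
```

```bash
python3 -m creep '0 0 -0.12 0 0 0 1;0 0 0 0 0 0 1;0 0 0 0 0 0 1'; python3 -m creep '0 0 -0.12 0 0 0 1;0 0 0 0 0 0 1;0 0 0 0 0 0 1'
```

```text
time_s: 9.87
ee_pos: [620.6, 279.8, 37.4]
ee_rot: [-179.9, -0.1, 3.5]
force: [1.1, -0.5, -1.3]
gripper_width: 12.0
time_s: 10.12
ee_pos: [621.0, 279.9, 37.7]
ee_rot: [-179.9, -0.2, 3.5]
force: [0.0, -0.7, -1.1]
gripper_width: 11.7
```

```bash
python3 -m creep '0 0 -0.2 0 0 0 1;0 0 -0.1 0 0 0 1;0 0 0 0 0 0 1'
python3 - <<'E'
from h import *
f=vision.grab_frame("scene");cv2.imwrite("pics/h_s.png",cv2.resize(f["img"][230:440,370:560,::-1],None,fx=3,fy=3))
s=monitor.state();print(s["ee_pos"],s["ee_rot"],s["force"])
E
```

```text
time_s: 10.37
ee_pos: [621.2, 280.0, 37.6]
ee_rot: [-179.9, -0.3, 3.5]
force: [-0.4, 0.3, -0.3]
gripper_width: 11.9
[621.38192871 280.06478338  37.52408048] [-179.86724144   -0.28127328    3.50578375] [-0.09654169  0.53897132 -0.72984853]
```

View pics/h_s.png

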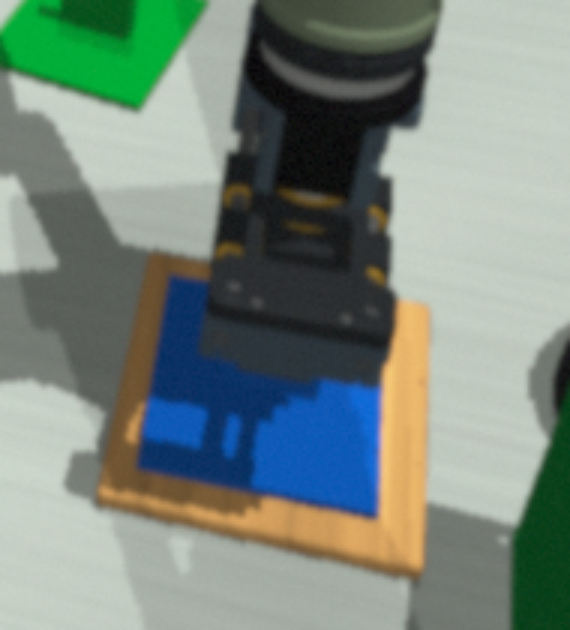

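The lid lies on the board, centred: the tool stops descending at 37.5 mm, the computed contact height. Releasing.

```bash
python3 -m creep '0 0 0 0 0 0 0.6;0 0 0 0 0 0 0.2;0 0 0 0 0 0 0;0 0 0 0 0 0 0;0 0 0 0 0 0 0;0 0 0 0 0 0 0' && python3 -m creep '0 0 1 0 0 0 0;0 0 1.5 0 0 0 0;0 0 2 0 0 0 0;0 0 2.5 0 0 0 0;0 0 2.5 0 0 0 0;0 0 2.5 0 0 0 0;-2 0 2 0 0 0 0;-3 0 1 0 0 0 0;-3.5 0 0 0 0 0 0;-3.5 0 0 0 0 0 0;-3.5 0 0 0 0 0 0;-2 0 0 0 0 0 0'
python3 - <<'E'
from h import *
for n in("scene","top"):
  f=vision.grab_frame(n);cv2.imwrite(f"pics/i_{n}.png",f["img"][:,:,::-1])
  for q in("blue_grip","orange_grip"):
    for d in models.mark_of(n,q)[:4]: print(n,q,d,bp(f,d["at"],53 if q[0]=="b" else 101))
s=monitor.state();print(s["ee_pos"],s["force"],s["qvel"])
E
```

```text
time_s: 10.92
ee_pos: [621.6, 280.1, 36.4]
ee_rot: [-179.9, -0.3, 3.5]
force: [-0.5, -0.2, 0.7]
gripper_width: 45.3
time_s: 11.92
ee_pos: [444.2, 278.9, 200.2]
ee_rot: [-179.6, -0.8, 3.2]
force: [-0.3, -0.2, -0.7]
gripper_width: 45.9
scene blue_grip {'at': [404.7, 220.6], 'confidence': 0.94} [342.6580836  133.04140816  53.        ]
scene blue_grip {'at': [461.7, 340.6], 'confidence': 0.65} [619.69544734 277.46541085  53.        ]
scene blue_grip {'at': [301.9, 246.9], 'confidence': 0.59} [481.5823717  -26.70389923  53.        ]
scene orange_grip {'at': [123.5, 253.3], 'confidence': 0.96} [ 647.11937057 -280.3794477   101.        ]
top blue_grip {'at': [169.5, 186.8], 'confidence': 0.86} [623.16478269 277.64269399  53.        ]
top blue_grip {'at': [326.9, 274.4], 'confidence': 0.83} [451.14463381 -39.59946638  53.        ]
top blue_grip {'at': [242.5, 331.4], 'confidence': 0.65} [336.89255109 126.06863572  53.        ]
top orange_grip {'at': [449.9, 168.5], 'confidence': 0.82} [ 657.96097747 -274.82045464  101.        ]
[448.7175189  279.60412277 199.48307829] [-0.71358512 -0.01970014 -0.02915666] [-0.32104951  0.8340884  -0.06720273  0.07376015  0.10804397  0.0181388 ]
```

View pics/i_scene.png

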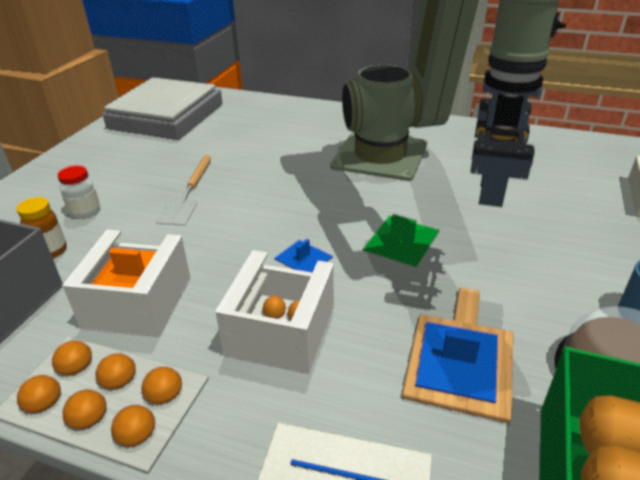

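View pics/i_top.png

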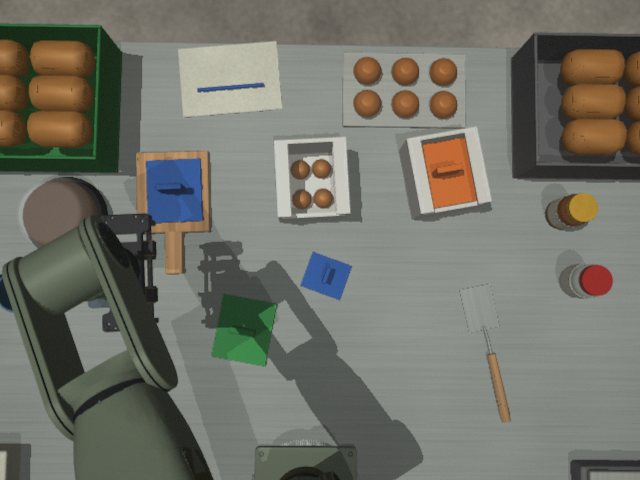

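The lid is flat and tab up in the middle of the board: its grip point is at about (621, 278) and the board's centre at (619, 279). The orange lid is unmoved and the arm is clear, so I'm handing in.

```bash
python3 -m creep '0 0 0 0 0 0 0;0 0 0 0 0 0 0;0 0 0 0 0 0 0'; python3 -c "
from workcell import job
print(job.job_done())"
```

```text
time_s: 12.47
ee_pos: [451.5, 279.6, 198.9]
ee_rot: [-179.6, -0.9, 3.1]
force: [0.4, 0.8, -0.3]
gripper_width: 45.4
the job is handed in; nothing more can be done
None
```

I opened the blue-lidded box and set the lid down on the board, then handed the job in at about 12.5 s. No verdict came back. I gripped the lid by its tab, raised it about 19 mm and drew it about 160 mm out over the lip. I then lowered it onto the board while still holding it, released it and backed the arm clear.

**Lid position:** the last pictures show it lying flat and tab up. The top camera puts its grip point at about (623, 278) and the scene camera at about (620, 277). The board's middle is at (619, 279), so it is within about 4 mm.

**Orange lid:** it looks untouched, and its mark moved by no more than about 3 px in either camera, which is within the detector's scatter. The two cameras disagree by about 11 mm on where it is, so this check is coarse. The arm never went near it.

**Contact with the board:** the force reading barely changed at touchdown. I judged it by the tool refusing to go below 37.5 mm, the height worked out beforehand, and by the picture.

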